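Hold the pedal bin open, then ease it shut

TASK

I want to throw some scraps into the tall round steel pedal bin: press its pedal all the way down with the closed fingers so that the lid opens wide, and hold it there for about two seconds. Then ease the pedal back up slowly, taking two seconds or more, so that the lid comes down gently and never drops or slams, and take the hand away with the lid fully shut. Leave the low rectangular pedal bin shut.

Things in the scene. Friction and masses are not known exactly. Their poses are not given: they have to be found in the camera images.
- round_pad (a point): Point to press: centre of the top of the round bin's pedal pad, a steel plate 40 mm (x) by 50 mm (y), 6 mm thick, with dark ribs, its centre 85 mm off the bin's wall. x points to the bin, y along the width, z up. Pedal up: 46 mm above the worktop; it goes 30 mm almost straight down to a stop. A spring pushes it up: 5 N starts it, 10 N holds it down. No latch: if let go, the lid slams.
- round_pedal: The round bin's pedal lever with its pad. Origin: the pivot inside the bin's foot, 120 mm behind the pad's centre, 22 mm above the worktop; axes as for the pad. The round bin is the taller of two fixed pedal bins left and right of the oven: a steel cylinder 110 mm across, 180 mm tall with its domed lid, on a black foot ring; its upright axis is 140 mm behind the pad's centre.
- round_lid (a joint): Opening angle of the round bin's lid in rad: 0 shut, 1.25 with the pedal fully down. It is linked to the pedal, about 0.042 rad for each mm that the pad goes down or up. It hinges at the side away from the pedal and swings up and away from it.
- square_lid (a joint): Opening angle of the other bin's lid in rad: 0 shut, 1.25 open. That bin is low and rectangular, steel, 132 mm wide, 108 mm deep and 122 mm tall with its flat lid, and has the same kind of pedal. It is to stay shut.

How it is judged:
By the outcome, as a careful person would: the job done as asked, in the order asked, and still so for the second after the job is handed in, with the robot touching nothing.
It also fails if it takes over 42 s, if anything falls off the work surface, if the arm or the gripper's body presses on something with over 40 N, if the wrist force passes 120 N, or if a joint passes its speed limit or range.

ROBOT

A 6-joint arm with a two-finger parallel gripper is mounted at the origin on a cart in front of the work surface, level with it; the furniture and walls round the work are solid. World frame = base frame: x ahead of the robot, y to its left, z up, the work surface at z = 0. Lengths are in mm, angles in rad, forces in N, time in s.
With the tool pointing down it reaches from about 400 to 825 mm from the base axis. Payload 7 kg.
Tool frame: the origin (TCP) lies between the finger pads; the fingertips stand 8 mm ahead of it and the grasp point (between the pads) lies 11 mm behind it (robot.tcp_to_tips is the distance from the TCP to the fingertips, in mm); z points along the fingers, y is the line along which they close (so a half turn about z gives the same grasp; the last joint's range is limited). The gripper opens to 85 mm and grips with 20 to 120 N. Pads are 22 mm wide; open, the fingers measure 114 mm over their backs; the gripper's body (76 mm by 85 mm) begins 54 mm behind the grasp point. The pads swing forward as they close: fully open they stand 13 mm farther back than shut.
Start: joints at [-0.905, 0.359, 0.012, 0, -1.224, -0.288], TCP at [248.964, -627.385, 239.302] pointing down, gripper open.
Joint ranges: [-3.07, 3.07], [-1.43, 2.12], [-1.02, 1.25], [-3.03, 1.67], [-3.05, -0], [-3.03, 3.03]. Speed limits (rad/s): [2.39, 2.39, 3.01, 3.14, 3.14, 3.14].

INTERFACE

Orientations are given as a rotation vector (axis times angle).
In Python, from plant import robot gives the robot as it stands.
- The arm moves only by the tool play_rows, never from a script. Its argument "moves" is a list of rows, each a list of 3 entries, a list of its own where there are three numbers: the shift along the tool's x, y, z in cm, then the turn, a rotation vector about the tool's x, y, z in degrees, then the finger opening in cm, from 0 to 8.54. A call has 1 to 5 rows; each row is the pose to reach, as a shift and turn from the pose commanded when the call began, along the tool's axes at that moment; what a row does not reach only later rows make up. A row lasts 1/8 s, in which the tool goes at most 62.5 mm and 10.7 degrees, less where a joint would pass 70% of its speed; a pose out of reach is approached as far as the arm can. A call with a gripper value outside its range is refused whole. The fingers move at their own pace and stop on an object; "grip_force" is the grip in N (left out, the last holds). Time passes only in rows, so rows that repeat a pose let the fingers close. It gives the time, the measured TCP pose, the force, the opening and the grip force at its end, in the units of the state.
- robot.get_obs(): the state, without advancing time (a new reading comes with each control period).
- robot.capture(name): name is "scene" or "top" or "wrist"; returns a dict with "img" (384x512x3 uint8, red, green, blue), "fx", "fy", "cx", "cy" (pixels), "world_from_camera" (4x4, takes a point from camera to world coordinates); the wrist camera has in their place "T_tool_cam" (4x4, takes a point from camera to tool coordinates, whose origin is the TCP and whose axes are the flange's). Camera axes: x right, y down, z forward; pixel columns grow to the right and rows downward; lengths in mm; the calibration is good to about 2 mm. A picture is of the moment at which its call begins: read the wrist's pose just before it. There is no depth.
- robot.hand_in(): hands the job in; it is judged then, once.
The state is a dict: "time_s": time; "joint_pos": joint angles; "qd": joint speeds; "joint_torque": joint torques, N m; "ee_pos": TCP position; "ee_rot": TCP orientation; "wrist_force": force on the tool from outside, world axes, zero at the start; "torque": the same for the moment, N m; "width": finger opening in mm; "finger_force": force on a finger pad.
Only numpy, scipy, OpenCV 4.12 (cv2) and the standard library are available. Lean on these libraries where they do the work, as an engineer would, in place of code of your own. Each camera call takes 0.05 s, during which the arm holds its last target. There are 200 camera calls.

## Working session

There is one attempt and no reset: what is moved stays moved. The work goes in short steps, Python scripts to look and compute and a tool call to move; the robot and the scene stay as the last step left them, time stands still between calls to the robot, and variables do not carry over. Pictures are saved under pics/ and viewed, at most 10 in all, crops included, and the job is handed in when it is done.

Besides the shell and the picture viewer there is one more tool, called after ">>>" as name([rows], argument=value, ...), one row to a line, values as JSON. play_rows: Moves the arm, as the interface text tells. Its arguments: {"type":"object","properties":{"moves":{"type":"array","items":{"type":"array"}},"grip_force":{"type":"number"}},"required":["moves"]}

```bash
mkdir -p pics
python3 - <<'E'
from plant import robot
import cv2
o=robot.get_obs();print({k:o[k] for k in('time_s','ee_pos','ee_rot','wrist_force','width')})
for n in('scene','top'):
    c=robot.capture(n);cv2.imwrite(f'pics/{n}.png',c['img'][:,:,::-1]);print(n,c['fx'],c['fy'],c['cx'],c['cy'],c['world_from_camera'])
E
```

```text
{'time_s': 0.0, 'ee_pos': array([ 248.79693993, -626.95949588,  238.36862146]), 'ee_rot': array([ 5.89628570e-01, -3.08533134e+00, -2.51946354e-03]), 'wrist_force': array([-0.34749083,  0.39671143, -0.67290594]), 'width': 85.28937420859116}
scene 347.0273053284119 347.0273053284119 260.65468551957343 190.43224931194473 [[-7.55381981e-01 -5.26881306e-01  3.89607690e-01  1.19363847e+02]
 [-6.55284433e-01  6.06808988e-01 -4.49872386e-01  5.15730254e+02]
 [ 6.11902120e-04 -5.95129348e-01 -8.03629694e-01  1.09502075e+03]
 [ 0.00000000e+00  0.00000000e+00  0.00000000e+00  1.00000000e+00]]
top 441.61446702188766 441.61446702188766 250.48686811845803 190.2385652317931 [[ 1.71225074e-01 -8.60335554e-01  4.80109058e-01 -2.25528171e+02]
 [-9.85173485e-01 -1.44202038e-01  9.29460953e-02 -1.93209127e+02]
 [-1.07321256e-02 -4.88905416e-01 -8.72270781e-01  1.61516486e+03]
 [ 0.00000000e+00  0.00000000e+00  0.00000000e+00  1.00000000e+00]]
```

View pics/scene.png

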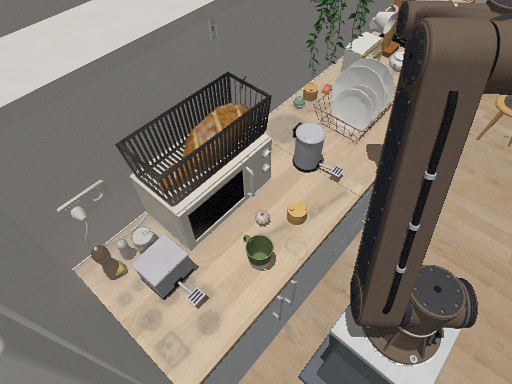

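View pics/top.png

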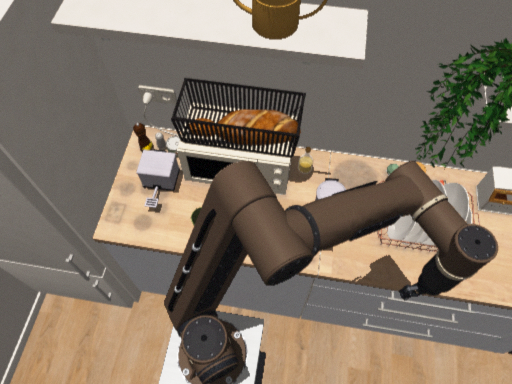

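The scene view shows the round bin at about (308,147) with its pedal at about (332,170). In the top view the arm hides it. I'll enlarge the scene crop.

Run:
```python
import cv2
i=cv2.imread('pics/scene.png')[105:205,270:370];cv2.imwrite('pics/s2.png',cv2.resize(i,None,fx=6,fy=6,interpolation=cv2.INTER_CUBIC))
```

```text
(no output)
```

View pics/s2.png

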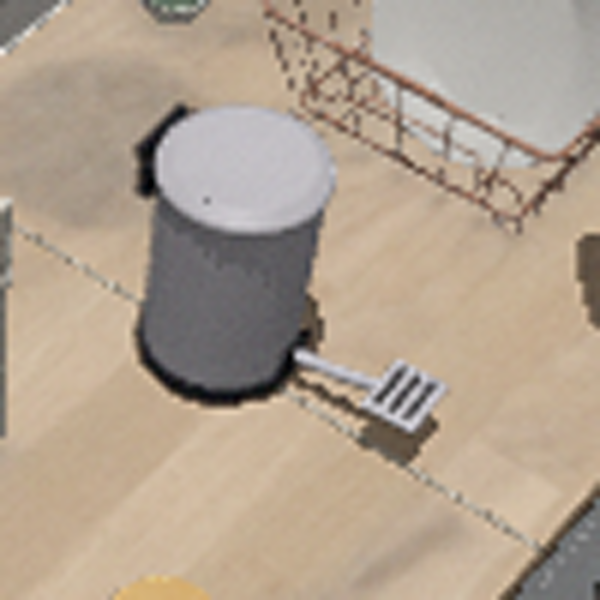

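The pad's corners in the crop are (402,360), (450,384), (412,432) and (362,402). The lever enters the foot at about (300,353) and the lid rim is centred at about (245,170).

```bash
cat > h.py <<'E'
import numpy as np
K=(347.0273,260.6547,190.4322)
T=np.array([[-7.55381981e-01,-5.26881306e-01,3.89607690e-01,119.363847],[-6.55284433e-01,6.06808988e-01,-4.49872386e-01,515.730254],[6.11902120e-04,-5.95129348e-01,-8.03629694e-01,1095.02075]])
def crop(u,v):return 270+(u+.5)/6-.5,105+(v+.5)/6-.5
def ray(u,v,z):
    d=T[:,:3]@[(u-K[1])/K[0],(v-K[2])/K[0],1];return T[:,3]+d*(z-T[2,3])/d[2]
def px(p):
    c=T[:,:3].T@(np.array(p)-T[:,3]);return K[1]+K[0]*c[0]/c[2],K[2]+K[0]*c[1]/c[2]
E
python3 - <<'E'
from h import *
P=np.array([ray(*crop(*c),46) for c in[(402,360),(450,384),(412,432),(362,402)]]);print(P.round(1))
for i in range(4):
    d=P[(i+1)%4]-P[i];print(np.hypot(*d[:2]),np.degrees(np.arctan2(d[1],d[0])))
c=P.mean(0);print('pad',c)
lid=ray(*crop(245,168),165);print('lid',lid,np.hypot(*(lid-c)[:2]),np.degrees(np.arctan2(*(lid-c)[1::-1])))
l=ray(*crop(300,353),30);print('lever',l,np.hypot(*(l-c)[:2]),np.degrees(np.arctan2(*(l-c)[1::-1])))
print(np.hypot(*c[:2]))
# reproject predictions of bin outline for candidate headings
for a in(60,70,80,90):
    b=c+140*np.array([np.cos(np.radians(a)),np.sin(np.radians(a)),0])
    for z in(0,165):
        q=np.array([px((b[0]+55*np.cos(t),b[1]+55*np.sin(t),z)) for t in np.linspace(0,6.28,60)])
        q=(q-[270,105]+.5)*6;print(a,z,q.min(0).round(),q.max(0).round())
E
```

```text
[[ 483.6 -366.5   46. ]
 [ 448.2 -369.7   46. ]
 [ 444.6 -319.2   46. ]
 [ 483.2 -319.    46. ]]
35.56560895979487 -174.79772757046769
50.62747223719529 94.05921310495597
38.61137093207014 0.3626801172348641
47.521687970026676 -89.52701249550134
pad [ 464.87344942 -343.58519405   46.        ]
lid [ 606.75871238 -335.93127499  165.        ] 142.09155613173843 3.0877950925665423
lever [ 544.63366348 -339.98343584   30.        ] 79.84149553815624 2.585567822295999
578.0641050442963
60 0 [120. 428.] [287. 561.]
60 165 [138. 258.] [324. 396.]
70 0 [137. 454.] [305. 589.]
70 165 [157. 285.] [345. 426.]
80 0 [159. 478.] [330. 616.]
80 165 [183. 310.] [372. 454.]
90 0 [187. 499.] [359. 639.]
90 165 [214. 332.] [405. 478.]
```

The measured pad is 37×49 mm and the bin axis lies 142 mm from it at a heading of 3°, both matching the given sizes. Next I work out the approach.

Run:
```python
from h import *
from plant import robot
from scipy.spatial.transform import Rotation as Rn
o=robot.get_obs();R=Rn.from_rotvec(o['ee_rot']).as_matrix();print(R.round(3),robot.tcp_to_tips)
p=o['ee_pos']
for z in(160,75):
    print((R.T@(np.array([464.,-343.6,z])-p)/10).round(2))
# turn about tool z so that tool x is along +-world x
print(np.degrees(np.arctan2(R[1,0],R[0,0])))
```

```text
[[-0.93  -0.369 -0.001]
 [-0.369  0.93   0.001]
 [ 0.     0.002 -1.   ]] 8.0
[-30.46  18.4    7.87]
[-30.46  18.39  16.37]
-158.361374919131
```

>>> play_rows([
  [[-5.0,3.0,0],[0,0,4],0],
  [[-10.0,6.0,0],[0,0,8],0],
  [[-15.0,9.1,0],[0,0,12],0],
  [[-20.0,12.1,0],[0,0,15],0],
  [[-25.0,15.1,0],[0,0,18.5],0],
])

```text
time_s: 0.72
ee_pos: [426.4, -393.1, 239.1]
ee_rot: [0.083, -3.14, -0.0]
wrist_force: [1.4, -0.4, 0.2]
width: -0.6
finger_force: 0.0
```

```bash
cat > w.py <<'E'
from h import *
from plant import robot
from scipy.spatial.transform import Rotation as Rn
o=robot.get_obs();R=Rn.from_rotvec(o['ee_rot']).as_matrix()
print(o['time_s'],o['ee_pos'].round(1),o['wrist_force'].round(1),o['width'],R.round(3).tolist())
for z in(100,62,54,24):print(z,(R.T@(np.array([464.,-343.6,z])-o['ee_pos'])/10).round(2))
E
python3 w.py
```

```text
0.725 [ 426.4 -393.1  239.1] [ 1.4 -0.4  0.2] -0.5681239345681844 [[-0.999, -0.053, -0.0], [-0.053, 0.999, 0.0], [0.0, 0.0, -1.0]]
100 [-4.02  4.74 13.91]
62 [-4.02  4.74 17.71]
54 [-4.02  4.74 18.51]
24 [-4.02  4.74 21.51]
```

>>> play_rows([
  [[-2.0,2.3,1.0],[0,0,0],0],
  [[-4.0,4.7,3.0],[0,0,0],0],
  [[-4.0,4.7,8.0],[0,0,0],0],
  [[-4.0,4.7,12.5],[0,0,0],0],
  [[-4.0,4.7,15.0],[0,0,0],0],
])

```text
time_s: 1.35
ee_pos: [461.6, -344.9, 86.6]
ee_rot: [0.086, -3.137, -0.002]
wrist_force: [-0.5, 0.4, 0.3]
width: -0.2
finger_force: 0.0
```

```bash
python3 w.py
python3 - <<'E'
from plant import robot
import cv2,numpy as np
a=robot.capture('scene')['img'][90:210,260:400,::-1];b=robot.capture('wrist')['img'][:,:,::-1]
a=cv2.resize(a,(448,384),interpolation=cv2.INTER_CUBIC);b=cv2.resize(b,(352,264));b=cv2.copyMakeBorder(b,0,120,0,0,0)
cv2.imwrite('pics/c1.png',np.hstack([a,b]))
E
```

```text
1.35 [ 461.6 -344.9   86.6] [-0.5  0.4  0.3] -0.24695347290897082 [[-0.998, -0.055, -0.003], [-0.055, 0.998, 0.001], [0.003, 0.002, -1.0]]
100 [-0.24  0.12 -1.34]
62 [-0.25  0.11  2.46]
54 [-0.25  0.11  3.26]
24 [-0.26  0.1   6.26]
```

View pics/c1.png

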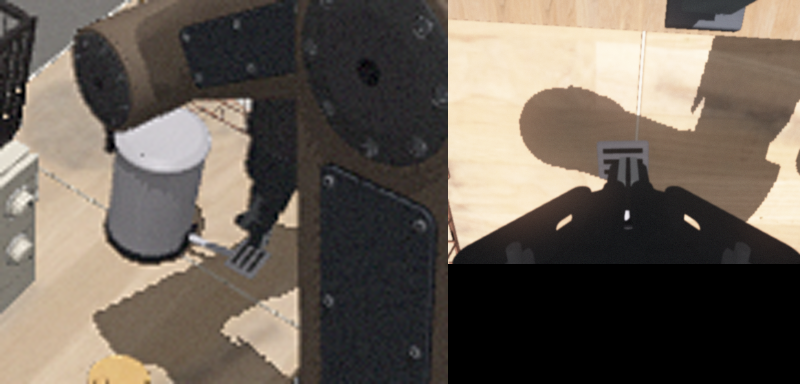

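The fingers sit over the pad in y. I'll check where the wrist camera is relative to the bin wall, and project the pad into the wrist view.

Run:
```python
from h import *
from plant import robot
from scipy.spatial.transform import Rotation as Rn
o=robot.get_obs();R=Rn.from_rotvec(o['ee_rot']).as_matrix();c=robot.capture('wrist');C=c['T_tool_cam']
A=np.eye(4);A[:3,:3]=R;A[:3,3]=o['ee_pos'];W=A@C
print(C.round(2),W[:3,3])
def ry(u,v,z):
    u*=512/352;v*=384/264
    d=W[:3,:3]@[(u-c['cx'])/c['fx'],(v-c['cy'])/c['fy'],1];return (W[:3,3]+d*(z-W[2,3])/d[2]).round(1)
for u,v in((598,142),(649,141),(598,178)):print(ry(u-448,v,46))
```

```text
[[  -0.     -0.96   -0.29   75.06]
 [   1.      0.     -0.     -0.25]
 [   0.     -0.29    0.96 -134.23]
 [   0.      0.      0.      1.  ]] [ 386.68062917 -349.37168215  220.69376638]
[ 452.2 -373.9   46. ]
[ 448.6 -325.8   46. ]
[ 490.6 -373.5   46. ]
```

Both views agree within 6 mm, with a mean centre of about (467,-346), and the camera sits on the robot side, clear of the bin. Now I approach the contact.

>>> play_rows([
  [[-0.4,-0.1,1.0],[0,0,0],0],
  [[-0.4,-0.1,2.0],[0,0,0],0],
  [[-0.4,-0.1,2.5],[0,0,0],0],
  [[-0.4,-0.1,2.8],[0,0,0],0],
  [[-0.4,-0.1,2.8],[0,0,0],0],
])

```text
time_s: 2.12
ee_pos: [467.0, -346.5, 61.2]
ee_rot: [0.086, -3.14, -0.0]
wrist_force: [0.2, -1.0, -0.2]
width: 0.0
finger_force: 0.0
```

Tips are at z≈53 and the pad top is at 46. I'll press in steps.

>>> play_rows([
  [[0,0,0.3],[0,0,0],0],
  [[0,0,0.6],[0,0,0],0],
  [[0,0,0.9],[0,0,0],0],
  [[0,0,1.2],[0,0,0],0],
  [[0,0,1.5],[0,0,0],0],
])

```text
time_s: 2.75
ee_pos: [466.2, -346.5, 46.4]
ee_rot: [0.086, -3.139, -0.0]
wrist_force: [-4.8, -0.6, 5.6]
width: 0.2
finger_force: 3.3
```

>>> play_rows([
  [[0,0,0.4],[0,0,0],0],
  [[0,0,0.8],[0,0,0],0],
  [[0,0,1.2],[0,0,0],0],
  [[0,0,1.6],[0,0,0],0],
  [[0,0,1.9],[0,0,0],0],
])

```text
time_s: 3.38
ee_pos: [465.1, -346.6, 27.2]
ee_rot: [0.086, -3.137, -0.001]
wrist_force: [-5.2, -2.0, 8.0]
width: 0.0
finger_force: 4.4
```

>>> play_rows([
  [[0,0,0.1],[0,0,0],0],
  [[0,0,0.2],[0,0,0],0],
  [[0,0,0.3],[0,0,0],0],
  [[0,0,0.4],[0,0,0],0],
  [[0,0,0.4],[0,0,0],0],
])

```text
time_s: 4.0
ee_pos: [465.3, -346.6, 23.6]
ee_rot: [0.086, -3.138, -0.001]
wrist_force: [-6.5, -1.7, 8.6]
width: 0.2
finger_force: 5.3
```

```bash
python3 w.py
python3 - <<'E'
from plant import robot
import cv2,numpy as np
a=robot.capture('scene')['img'][70:210,260:400,::-1]
cv2.imwrite('pics/c2.png',cv2.resize(a,(560,560),interpolation=cv2.INTER_CUBIC))
E
```

```text
4.0 [ 465.3 -346.6   23.6] [-6.5 -1.7  8.6] 0.21923949414953872 [[-0.998, -0.055, -0.003], [-0.055, 0.999, 0.0], [0.003, 0.0, -1.0]]
100 [ 0.14  0.31 -7.64]
62 [ 0.12  0.31 -3.84]
54 [ 0.12  0.31 -3.04]
24 [ 0.11  0.31 -0.04]
```

View pics/c2.png

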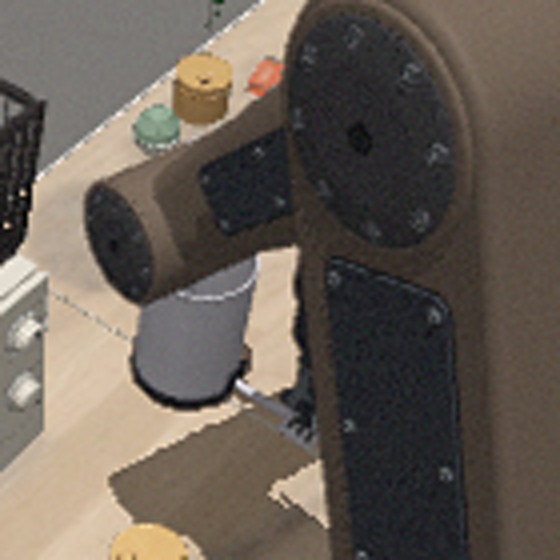

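The lid has opened and the bin's mouth shows at about (225,280). The force has not risen yet, so I press on to the stop.

>>> play_rows([
  [[0,0,0.1],[0,0,0],0],
  [[0,0,0.2],[0,0,0],0],
  [[0,0,0.2],[0,0,0],0],
])

```text
time_s: 4.42
ee_pos: [465.3, -346.7, 22.7]
ee_rot: [0.087, -3.138, 0.0]
wrist_force: [-9.6, 1.7, 20.2]
width: -0.4
finger_force: 11.1
```

The force jumped to 20 N and motion stopped at z≈22.7, so the pedal is at its stop. I hold for about two seconds.

>>> play_rows([
  [[0,0,0],[0,0,0],0],
  [[0,0,0],[0,0,0],0],
  [[0,0,0],[0,0,0],0],
  [[0,0,0],[0,0,0],0],
  [[0,0,0],[0,0,0],0],
])

```text
time_s: 5.05
ee_pos: [465.4, -346.7, 22.8]
ee_rot: [0.087, -3.138, 0.0]
wrist_force: [-10.2, 1.5, 19.9]
width: 0.1
finger_force: 11.0
```

>>> play_rows([
  [[0,0,0],[0,0,0],0],
  [[0,0,0],[0,0,0],0],
  [[0,0,0],[0,0,0],0],
  [[0,0,0],[0,0,0],0],
  [[0,0,0],[0,0,0],0],
])

```text
time_s: 5.68
ee_pos: [465.3, -346.7, 22.7]
ee_rot: [0.087, -3.138, 0.0]
wrist_force: [-9.1, 2.1, 20.8]
width: -0.1
finger_force: 11.0
```

>>> play_rows([
  [[0,0,0],[0,0,0],0],
  [[0,0,0],[0,0,0],0],
  [[0,0,0],[0,0,0],0],
  [[0,0,0],[0,0,0],0],
  [[0,0,0],[0,0,0],0],
])

```text
time_s: 6.3
ee_pos: [465.3, -346.7, 22.7]
ee_rot: [0.086, -3.138, 0.0]
wrist_force: [-9.2, 3.2, 21.0]
width: -0.0
finger_force: 11.0
```

I've held about 2.2 s. Now I ease up 1 mm per row, about 8 mm/s.

>>> play_rows([
  [[0,0,-0.1],[0,0,0],0],
  [[0,0,-0.2],[0,0,0],0],
  [[0,0,-0.3],[0,0,0],0],
  [[0,0,-0.4],[0,0,0],0],
  [[0,0,-0.5],[0,0,0],0],
])

```text
time_s: 6.92
ee_pos: [465.2, -346.6, 26.4]
ee_rot: [0.086, -3.137, -0.001]
wrist_force: [-6.0, -1.5, 7.1]
width: 0.0
finger_force: 4.0
```

>>> play_rows([
  [[0,0,-0.1],[0,0,0],0],
  [[0,0,-0.2],[0,0,0],0],
  [[0,0,-0.3],[0,0,0],0],
  [[0,0,-0.4],[0,0,0],0],
  [[0,0,-0.5],[0,0,0],0],
])

```text
time_s: 7.55
ee_pos: [465.1, -346.6, 31.3]
ee_rot: [0.086, -3.137, -0.001]
wrist_force: [-6.7, -0.2, 6.7]
width: 0.2
finger_force: 3.8
```

>>> play_rows([
  [[0,0,-0.1],[0,0,0],0],
  [[0,0,-0.2],[0,0,0],0],
  [[0,0,-0.3],[0,0,0],0],
  [[0,0,-0.4],[0,0,0],0],
  [[0,0,-0.5],[0,0,0],0],
])

```text
time_s: 8.18
ee_pos: [465.3, -346.6, 36.3]
ee_rot: [0.086, -3.138, -0.001]
wrist_force: [-5.7, -1.3, 4.3]
width: 0.2
finger_force: 3.5
```

>>> play_rows([
  [[0,0,-0.1],[0,0,0],0],
  [[0,0,-0.2],[0,0,0],0],
  [[0,0,-0.3],[0,0,0],0],
  [[0,0,-0.4],[0,0,0],0],
  [[0,0,-0.5],[0,0,0],0],
])

```text
time_s: 8.8
ee_pos: [465.6, -346.5, 41.4]
ee_rot: [0.086, -3.138, -0.001]
wrist_force: [-5.0, -0.1, 6.2]
width: -0.1
finger_force: 3.2
```

>>> play_rows([
  [[0,0,-0.1],[0,0,0],0],
  [[0,0,-0.2],[0,0,0],0],
  [[0,0,-0.3],[0,0,0],0],
  [[0,0,-0.4],[0,0,0],0],
  [[0,0,-0.5],[0,0,0],0],
])

```text
time_s: 9.43
ee_pos: [466.2, -346.5, 46.4]
ee_rot: [0.086, -3.139, -0.0]
wrist_force: [-3.5, 0.2, 5.0]
width: 0.1
finger_force: 2.7
```

Still in contact. I slow to 0.7 mm per row for the shutting.

>>> play_rows([
  [[0,0,-0.07],[0,0,0],0],
  [[0,0,-0.14],[0,0,0],0],
  [[0,0,-0.21],[0,0,0],0],
  [[0,0,-0.28],[0,0,0],0],
  [[0,0,-0.35],[0,0,0],0],
])

```text
time_s: 10.05
ee_pos: [466.6, -346.5, 49.9]
ee_rot: [0.086, -3.14, -0.0]
wrist_force: [-3.8, 0.0, 4.7]
width: 0.0
finger_force: 2.5
```

>>> play_rows([
  [[0,0,-0.07],[0,0,0],0],
  [[0,0,-0.14],[0,0,0],0],
  [[0,0,-0.21],[0,0,0],0],
  [[0,0,-0.28],[0,0,0],0],
  [[0,0,-0.35],[0,0,0],0],
])

```text
time_s: 10.68
ee_pos: [467.4, -346.4, 53.3]
ee_rot: [-0.086, 3.14, -0.0]
wrist_force: [0.2, -0.6, -0.3]
width: 0.0
finger_force: 0.0
```

>>> play_rows([
  [[0,0,-0.07],[0,0,0],0],
  [[0,0,-0.14],[0,0,0],0],
  [[0,0,-0.21],[0,0,0],0],
  [[0,0,-0.28],[0,0,0],0],
  [[0,0,-0.35],[0,0,0],0],
])

```text
time_s: 11.3
ee_pos: [467.1, -346.5, 56.8]
ee_rot: [-0.086, 3.14, -0.0]
wrist_force: [0.7, -1.1, 0.5]
width: 0.0
finger_force: 0.0
```

Contact ended with the pedal fully up (z≈53). Now I withdraw straight up, then back.

>>> play_rows([
  [[0,0,-2],[0,0,0],0],
  [[0,0,-6],[0,0,0],0],
  [[0,0,-11],[0,0,0],0],
  [[0,0,-16],[0,0,0],0],
  [[0,0,-18],[0,0,0],0],
])

```text
time_s: 11.92
ee_pos: [468.0, -347.1, 240.6]
ee_rot: [-0.086, 3.136, -0.004]
wrist_force: [0.5, 0.5, -0.6]
width: 0.2
finger_force: 0.0
```

>>> play_rows([
  [[4,-5,0],[0,0,0],0],
  [[8,-10,0],[0,0,0],0],
  [[11,-14,0],[0,0,0],0],
  [[12,-16,0],[0,0,0],0],
  [[12,-16,0],[0,0,0],0],
])

```text
time_s: 12.55
ee_pos: [355.2, -513.8, 236.3]
ee_rot: [0.082, -3.14, -0.001]
wrist_force: [-0.1, 0.2, 0.1]
width: -0.2
finger_force: 0.0
```

```bash
python3 w.py
python3 - <<'E'
from plant import robot
import cv2
cv2.imwrite('pics/c3.png',cv2.resize(robot.capture('scene')['img'][80:330,80:400,::-1],(768,600),interpolation=cv2.INTER_CUBIC))
E
```

```text
12.55 [ 355.2 -513.8  236.3] [-0.1  0.2  0.1] -0.22251465479243238 [[-0.999, -0.052, -0.0], [-0.052, 0.999, 0.0], [0.0, 0.0, -1.0]]
100 [-11.76  16.42  13.63]
62 [-11.76  16.42  17.43]
54 [-11.76  16.42  18.23]
24 [-11.76  16.42  21.23]
```

View pics/c3.png

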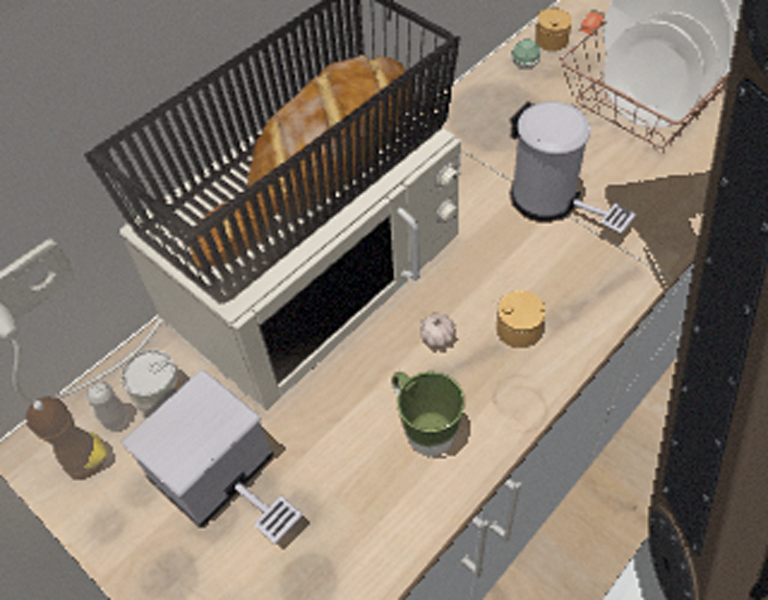

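The round bin's lid is shut at about (552,125), with its pedal up at (619,216). The rectangular bin is shut at about (200,430), and the hand is clear.

```bash
python3 -c "
from plant import robot
print(robot.hand_in())"
```

```text
the job is handed in; nothing more can be done
None
```

I pressed the round bin's pedal to its stop and held it there for about 2.2 s, then eased it up over about 4 s with the fingers on it until it was fully up; both lids are shut, the hand is clear, and the job is handed in.

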